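Bolt the sample chest shut

TASK

Lock the blue sample chest: hold the yellow spring catch down with one fingertip and, while it stays down, push the bolt's red tab with the other fingertip until the bolt is fully home in its keeper on the lid. Then let go so that the catch springs back up and locks the bolt there. Nothing is to be gripped or lifted, and the bottles and other loose things on and around the chest must stay where they are.

Things in the scene. Friction and masses are not known exactly. Their poses are not given: they have to be found in the camera images.
- chest: Blue steel chest fixed to the bench, 180 mm (its x) by 300 mm (its y), flat top 85 mm above its origin, the centre of its underside. z up; it may stand turned. Top at y below +10 mm: metal deck with bolt and catch; beyond: clear lid with the keeper. The bolt runs along +y on the line x = +22 mm, the catch pad lies parallel on the line x = -28 mm, 50 mm apart.
- bolt (a joint): Travel of the bolt in m along the chest's +y: 0 drawn back (unlocked), 0.036 fully home (end stop). Starts between 0 and 0.003. About 2 N friction, no spring: it stays where left. With the catch up it can move only within 0 to 0.004 or, past the catch, 0.032 to 0.036.
- bolt_tab (a point): Centre across the rear face (to be pushed; it looks to the chest's -y) of the bolt's red upright tab, 30 mm above the chest's top; moves with the bolt; at x +22, y -49 mm of the chest at bolt 0. Tab: 26 mm wide (x), 8 mm thick (ahead of this point), from 10 to 40 mm above the top. Below a fingertip there: rod, top 11 mm, and on the catch's side a lug, top 13 mm above the chest's top.
- catch (a joint): How far the catch is pressed down, in m: 0 up (sprung), 0.008 down on its stop. Pressed 0.005 or more it frees the bolt. Spring: about 3 N at first, 8 N at the stop; it rises by itself when let go, unless the bolt is part way (then the bolt's lug keeps it down).
- catch_pad (a point): Centre of the upper face of the yellow catch pad; moves down with it. Pad: 30 mm wide (chest's x), 110 mm long (chest's y), 6 mm thick; upper face 24 mm above the chest's top when up, 16 mm when fully down; centre at x -28, y -45 mm of the chest. It goes straight down and stays level wherever pressed; a fingertip can slide along it.
- keeper (a point): Top centre of the keeper, the dark steel staple on the lid that the bolt enters: 30 mm wide (chest's x), 12 mm along y, 16 mm high above the chest's top. Two like staples stand over the bolt on the deck at y -118 and +4 mm of the chest, and two dark posts 20 mm high at the ends of the catch pad (x -28, y -106 and +16 mm).
- amber_bottle: Loose amber bottle, 56 mm across, 125 mm high, beside the chest at its lid end. Origin: centre of its underside.
- clear_bottle: Loose clear bottle, 52 mm across, 120 mm high, on the bench to one side. Origin: centre of its underside.
- jar: Loose green jar with white cap, 64 mm across, 75 mm high, on the bench to one side. Origin: centre of its underside.
- vial: Loose amber vial, 24 mm across, 45 mm high, standing on the chest's lid. Origin: centre of its underside.
- beaker: Loose white open beaker, 68 mm across, 80 mm high, beside the chest at its deck end. Origin: centre of its underside.
- marker: Loose blue marker lying on the bench, 120 x 14 x 14 mm along its x. Origin: centre of its underside.
- can_cap: Loose red canister cap lying on the bench, 52 mm across, 22 mm high. Origin: centre of its underside.

How it is judged:
On the way, in this order (a step that is already met when the one before it is completed fails the run):
1. a fingertip holds the catch down while the bolt is still drawn back (value of joint catch above 0.005 m and value of joint bolt below 0.006 m and contact force between the fingers and chest above 0.5 N), for 0.05 s.
2. the bolt is pushed home (33 mm or more) with the catch still held down (value of joint catch above 0.0045 m and value of joint bolt above 0.033 m and contact force between the fingers and chest above 0.5 N), for 0.05 s.
At the end, for the whole second after the job is handed in: The bolt is home (31.5 mm or more of its 36 mm travel) and at rest, the catch has sprung back up (within 1.5 mm of its top position), and every loose thing stands within 20 mm of where it was, upright (value of joint bolt above 0.0315 m and value of joint catch below 0.0015 m and velocity of joint bolt between -0.005 and 0.005 m/s and not (distance of amber_bottle from where it was at the start of the episode above 0.02 m) and not (distance of clear_bottle from where it was at the start of the episode above 0.02 m) and not (distance of jar from where it was at the start of the episode above 0.02 m) and not (distance of vial from where it was at the start of the episode above 0.02 m) and not (distance of beaker from where it was at the start of the episode above 0.02 m) and not (distance of marker from where it was at the start of the episode above 0.02 m) and not (distance of can_cap from where it was at the start of the episode above 0.02 m) and not (angle between amber_bottle's own z axis and vertical above 0.4 rad) and not (angle between clear_bottle's own z axis and vertical above 0.4 rad) and not (angle between jar's own z axis and vertical above 0.4 rad) and not (angle between vial's own z axis and vertical above 0.4 rad) and not (angle between beaker's own z axis and vertical above 0.4 rad) and not (angle between marker's own z axis and vertical above 0.4 rad) and not (angle between can_cap's own z axis and vertical above 0.4 rad)); the robot touches nothing.
It fails at once if the bolt is forced past the catch without holding it down (value of joint bolt between 0.008 and 0.028 m and value of joint catch below 0.0035 m).
It fails at once if a loose thing is lifted, carried, pushed more than 20 mm or tipped over (distance of any of amber_bottle, clear_bottle, jar, vial, beaker, marker, can_cap from where it was at the start of the episode above 0.02 m or angle between any of amber_bottle, clear_bottle, jar, vial, beaker, marker, can_cap's own z axis and vertical above 0.4 rad).
It also fails if it takes over 38 s, if anything falls off the work surface, if the arm or the gripper's body presses on something with over 40 N, if the wrist force passes 120 N, or if a joint passes its speed limit or range.

ROBOT

A 7-joint arm with a two-finger parallel gripper is mounted at the origin on the work surface. World frame = base frame: x ahead of the robot, y to its left, z up, the work surface at z = 0. Lengths are in m, angles in rad, forces in N, time in s.
With the tool pointing down it reaches from about 0.425 to 0.825 m from the base axis. Payload 3.6 kg.
Tool frame: the origin (TCP) lies where the fingers leave the gripper's body, on its centre line; the fingertips stand 73 mm ahead of it and the grasp point (between the pads) lies 54 mm ahead of it; z points along the fingers, y is the line along which they close (so a half turn about z gives the same grasp; the last joint's range is limited). The gripper opens to 85 mm and grips with 20 to 120 N. Pads are 22 mm wide; open, the fingers measure 114 mm over their backs; the gripper's body (76 mm by 85 mm) begins 54 mm behind the grasp point. The pads swing forward as they close: fully open they stand 13 mm farther back than shut.
Start: joints at [1.298, 0.615, -0.013, 1.423, 0.008, 1.103, -0.04], TCP at [0.159, -0.63, 0.304] pointing down, gripper open.
Joint ranges: [-3.12, 3.12], [-0.3, 2.06], [-1.34, 1.32], [0.26, 2.42], [-1.36, 4.5], [0.01, 1.98], [-2.84, 2.84]. Speed limits (rad/s): [2.79, 2.79, 3.14, 3.14, 3.14, 3.14, 3.14].

INTERFACE

Orientations are given as a unit quaternion [x, y, z, w].
In Python, from station import arm, snapshot, camera_info, ticket gives the robot as it stands. Calls block until the motion is done:
- arm.movep(position, orientation): joint-space move of the TCP to a pose.
- arm.line_to(position, velocity=0.15, ori=None): straight line of the TCP; ori=None keeps the orientation; velocity is the mean speed in m/s.
- arm.move_j(angles): joint-space move.
- arm.move_gripper(opening, effort=None): opening from 0.0 (shut) to 1.0 (fully open); effort is the grip in N (None keeps the last); returns when the fingers have stopped.
- arm.pause(seconds).
- arm.ik(position, orientation): joint angles nearest the present ones, or None.
- snapshot(name): name is "scene" or "top"; returns the picture (384x512x3 uint8, blue, green, red); there is no depth.
- camera_info(name): a dict with "fx", "fy", "cx", "cy" (pixels), "R" (3x3) and "t" (3): a world point X has camera coordinates R X + t. Camera axes: x right, y down, z forward; pixel columns grow to the right and rows downward; lengths in m; the calibration is good to about 2 mm. A picture is of the moment at which its call begins. camera_info takes no time and is no camera call.
A pose or a line that the arm cannot do raises arm.MotionError and nothing moves.
- ticket.finish_job(): hands the job in; it is judged then, once.
Readings, each from a call of its own:
- arm.read_time(): time.
- arm.read_joint_positions(): joint angles.
- arm.read_dq(): joint speeds.
- arm.read_effort(): joint torques, N m.
- arm.read_tool_pos(): TCP position.
- arm.read_eef_rot(): TCP orientation.
- arm.read_ft_force(): force on the tool from outside, world axes, zero at the start.
- arm.read_wrist_torque(): the same for the moment, N m.
- arm.read_opening(): opening from 0.0 (shut) to 1.0 (fully open).
- arm.read_finger_force(): force on a finger pad.
Only numpy, scipy, OpenCV 4.12 (cv2) and the standard library are available. Lean on these libraries where they do the work, as an engineer would, in place of code of your own. Each camera call takes 0.05 s, during which the arm holds its last target. There are 200 camera calls.

## Working session

There is one attempt and no reset: what is moved stays moved. The work goes in short steps, each a Python script; the robot and the scene stay as the last script left them, time stands still between calls to the robot, and variables do not carry over. Pictures are saved under pics/ and viewed, at most 10 in all, crops included, and the job is handed in when it is done.

```bash
mkdir -p pics; python3 - <<'E'
from station import arm,snapshot,camera_info
import cv2
for n in("scene","top"):
    cv2.imwrite(f"pics/{n}0.png",cv2.resize(snapshot(n),(800,600),interpolation=cv2.INTER_CUBIC)); print(n,camera_info(n))
print(arm.read_time(),arm.read_tool_pos(),arm.read_eef_rot())
E
```

```text
scene {'fx': 350.76681002978506, 'fy': 350.76681002978506, 'cx': 257.7099641584952, 'cy': 187.65824196755, 'R': array([[ 0.86961144,  0.49372822, -0.00289469],
       [ 0.3300201 , -0.58561043, -0.74036961],
       [-0.36723653,  0.64287858, -0.67219377]]), 't': array([-0.46201861, -0.08917118,  1.25429115])}
top {'fx': 388.7203358902117, 'fy': 388.7203358902117, 'cx': 264.6177434152066, 'cy': 191.00236071891052, 'R': array([[-0.0173144 , -0.99975243, -0.01397474],
       [-0.98497646,  0.019457  , -0.17158904],
       [ 0.17181847,  0.01079383, -0.98506949]]), 't': array([0.00580672, 0.55480702, 1.17419343])}
0.1 [ 0.15866883 -0.62978451  0.3028387 ] [ 9.92393469e-01  1.23100730e-01 -1.61435730e-04 -1.17736218e-03]
```

View pics/scene0.png

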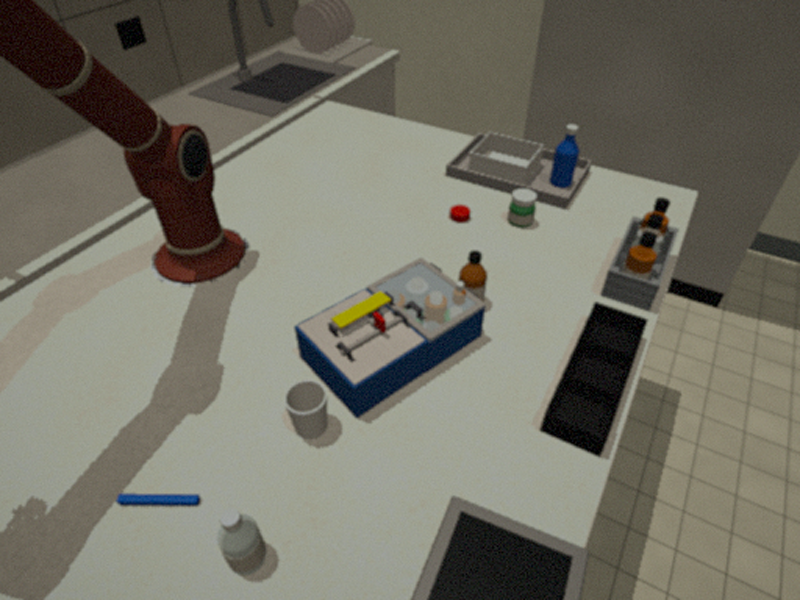

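View pics/top0.png

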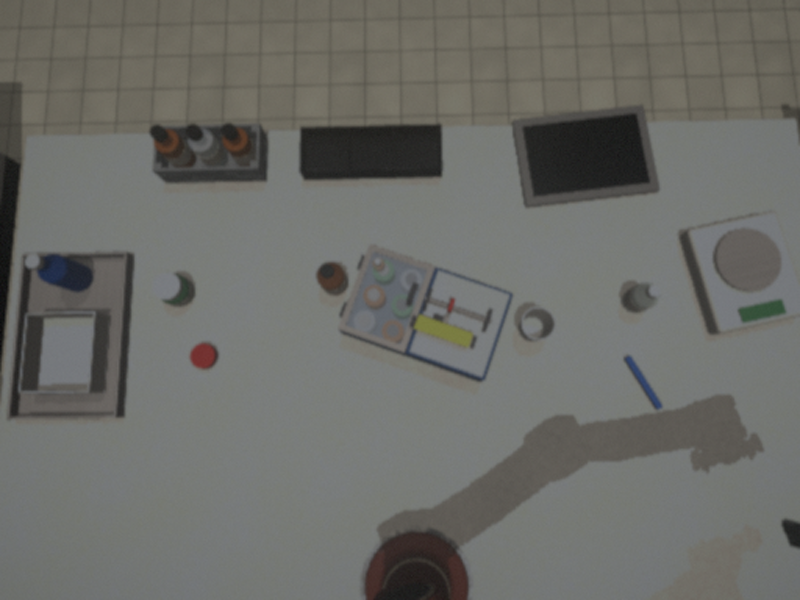

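Both views show the chest at about (425,312) in the top view and (390,330) in the scene view (800x600). The yellow pad, red tab, beaker and amber bottle are all visible. I'll enlarge crops to read the points.

```bash
python3 - <<'E'
from station import snapshot
import cv2,numpy as np
for n,(x,y) in {"scene":(182,155),"top":(200,140)}.items():
    im=np.mean([snapshot(n) for _ in range(4)],0)
    c=im[y:y+105,x:x+140]; c=np.clip(c*(1.6 if n=="top" else 1),0,255).astype('uint8')
    c=cv2.resize(c,(784,588),interpolation=cv2.INTER_CUBIC)   # x5.6
    cv2.imwrite(f"pics/{n}1.png",c)
E
```

```text
(no output)
```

View pics/scene1.png

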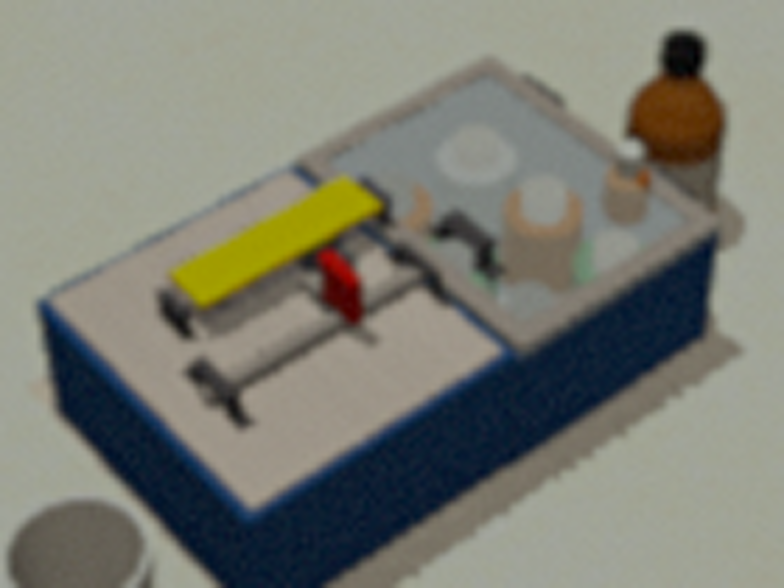

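View pics/top1.png

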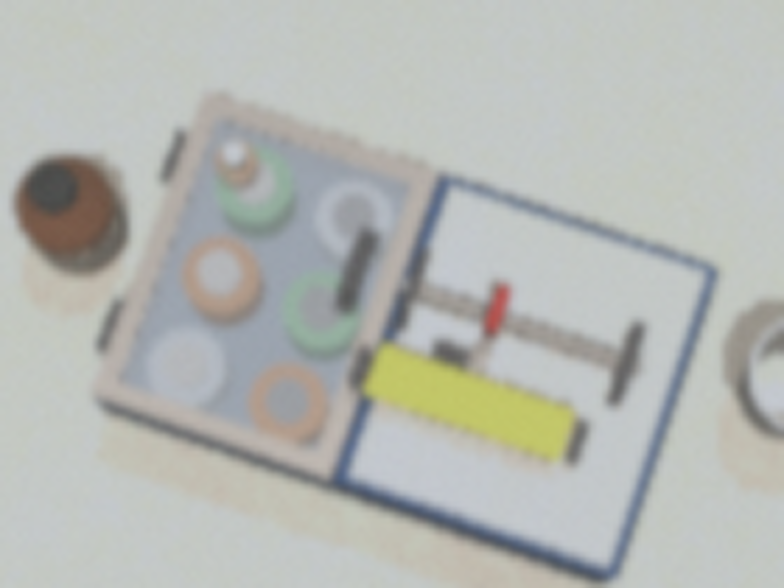

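The top crop shows the deck corners at (714,270) and (615,578), the lid corners at (210,97) and (97,402), and the pad corners. The scene crop shows the same points. The vial stands at the far lid corner, clear of the work. Next is a fit of chest x, y and yaw over both views.

```bash
cat > h.py <<'E'
import numpy as np
from scipy.optimize import least_squares
from scipy.spatial.transform import Rotation as Rn
from station import camera_info
L=np.array([(90,-150,85),(-90,-150,85),(90,150,85),(-90,150,85),(-13,10,109),(-13,-100,109),(-43,-100,109),(-43,10,109)])/1e3
P={"top":[(714,270),(615,578),(210,97),(97,402),(381,347),(584,410),(567,460),(363,393)],
"scene":[(250,518),(42,303),(713,232),(488,62),(384,203),(205,305),(172,278),(345,178)]}
O={"top":(200,140),"scene":(182,155)}
C={n:camera_info(n) for n in P}
def w(p,l): return Rn.from_euler('z',p[2]).apply(l)+[p[0],p[1],0]
def proj(n,X):
    c=C[n]; q=X@c["R"].T+c["t"]; return np.c_[c["fx"]*q[:,0]/q[:,2]+c["cx"],c["fy"]*q[:,1]/q[:,2]+c["cy"]]
def res(p,names=P): return np.concatenate([(proj(n,w(p,L))-((np.array(P[n])+.5)/5.6-.5+O[n])).ravel() for n in names])
fit=lambda names=P: least_squares(res,[.6,0,-.2],args=(names,),loss='soft_l1')
pose=fit().x
Rt=Rn.from_matrix(np.c_[[-np.sin(pose[2]),np.cos(pose[2]),0],[np.cos(pose[2]),np.sin(pose[2]),0],[0,0,-1]])
Q0=Rt.as_quat(); Q1=(Rt*Rn.from_euler('z',np.pi)).as_quat()
def W(x,y,z): return w(pose,np.array([[x,y,z]])/1e3)[0]   # chest mm -> world
E
python3 - <<'E'
from h import *
from station import arm
for ns in (["top"],["scene"],P): r=fit(ns);print(r.x)
print(np.round(res(pose).reshape(2,8,2),1).tolist())
for q in(Q0,Q1):
    for z in (250,190): print(W(-3,-72,z),arm.ik(W(-3,-72,z),q))
E
```

```text
[ 0.52297088 -0.02865986 -0.34775007]
[ 0.5253672  -0.03013508 -0.35516446]
[ 0.52390786 -0.02901124 -0.35046125]
[[[1.8, -0.8], [1.2, 0.5], [-0.8, -0.8], [-0.7, -0.7], [0.5, -1.0], [-0.5, -0.3], [-0.6, 0.4], [0.4, 0.3]], [[0.2, 1.2], [-1.7, -0.2], [1.6, -2.0], [0.1, -1.3], [-0.3, 0.0], [-0.4, 0.1], [-1.0, -1.1], [0.0, -0.9]]]
[ 0.49637038 -0.09560469  0.25      ] [ 0.39949689  0.48171932 -0.36599083  1.89725521  0.23236705  0.80381389
 -0.44115124]
[ 0.49637038 -0.09560469  0.19      ] [ 0.36184981  0.56678608 -0.31792451  1.96032802  0.27860994  0.65641914
 -0.48226008]
[ 0.49637038 -0.09560469  0.25      ] [ 0.84288254  0.7157462  -1.14909141  1.8850049   0.75625398  1.06024673
  2.16764874]
[ 0.49637038 -0.09560469  0.19      ] [ 0.82608008  0.83226161 -1.15108792  1.9470785   0.91889267  1.01499756
  2.02688446]
```

```bash
python3 - <<'E'
from h import *
from station import arm,snapshot
import cv2
arm.move_gripper(0.43)
arm.movep(W(-3,-72,290),Q0)
arm.line_to(W(-3,-72,205),.15)
arm.pause(.2)
print(arm.read_time(),arm.read_tool_pos(),W(-3,-72,205),arm.read_opening(),arm.read_ft_force())
a=snapshot("scene")[150:240,195:315]; b=snapshot("top")[150:240,230:350]
cv2.imwrite("pics/n1.png",cv2.resize(np.hstack([a,np.clip(b*1.6,0,255).astype('uint8')]),None,fx=3.3,fy=3.3,interpolation=cv2.INTER_CUBIC))
E
```

```text
4.2083 [ 0.49691856 -0.09570564  0.2060024 ] [ 0.49637038 -0.09560469  0.205     ] 0.43149507662382774 [ 0.78364856 -0.07722742  0.69615954]
```

View pics/n1.png

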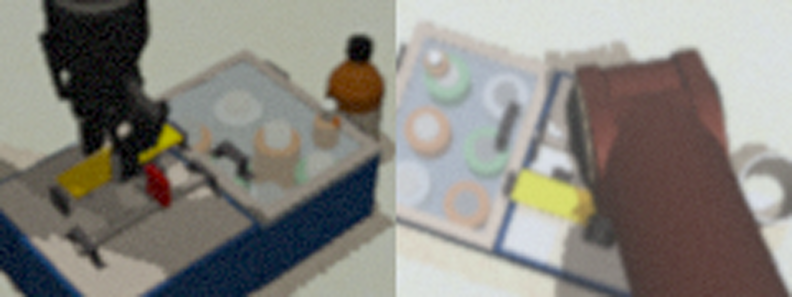

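The scene view (left) shows one finger over the yellow pad at about (85,145). The other is just behind the red tab at about (128,170), with the tab at (157,185). I'll descend in small steps and watch the force.

```bash
python3 - <<'E'
from h import *
from station import arm
print([(np.round((proj("scene",W(x,-72,z)[None])-[195,150])*3.3)) for x,z in((22,135),(-28,135))])
f0=arm.read_ft_force(); z=205
while z>160:
    z-=2 if z<194 else 4
    arm.line_to(W(-3,-72,z),.06); f=arm.read_ft_force()-f0
    print(z,round(arm.read_tool_pos()[2]*1e3,1),np.round(f,1))
    if f[2]>1.5: break
print(arm.read_time(), arm.read_wrist_torque())
E
```

```text
[array([[128., 180.]]), array([[ 90., 146.]])]
201 200.8 [-1.6  0.1  0.3]
197 196.6 [-0.6 -0.2  0.6]
193 192.7 [-2.  -0.7  0.6]
191 190.9 [-1.  -1.   0.8]
189 188.9 [-0.3 -1.   0.8]
187 186.9 [-1.2 -1.7  0.5]
185 184.9 [-1.   0.   0.7]
183 182.8 [-0.4 -0.2  0.7]
181 180.9 [-1.3 -0.2  1.1]
179 179.3 [-1.7 -0.9  4.3]
6.8083 [-0.01817481  0.23559577 -0.01988219]
```

Tip contact is at TCP height of about 180 mm, as expected for the pad top (109 + about 71). Now I'll press down.

```bash
python3 - <<'E'
from h import *
from station import arm,snapshot
import cv2
for z in (177,175,174,173,172.3):
    arm.line_to(W(-3,-72,z),.04); arm.pause(.1); f=arm.read_ft_force()
    print(z,round(arm.read_tool_pos()[2]*1e3,1),np.round(f,1))
    if f[2]>12: break
print(arm.read_time())
a=snapshot("scene")[165:225,205:285]
cv2.imwrite("pics/n2.png",cv2.resize(a,None,fx=7,fy=7,interpolation=cv2.INTER_CUBIC))
E
```

```text
177 177.2 [-0.5 -0.6  4.5]
175 175.3 [-1.1 -0.3  7.1]
174 174.3 [-0.1 -0.5  5.4]
173 173.4 [-0.5 -1.2  7.2]
172.3 172.8 [-1.2 -0.4  7.6]
8.5583
```

View pics/n2.png

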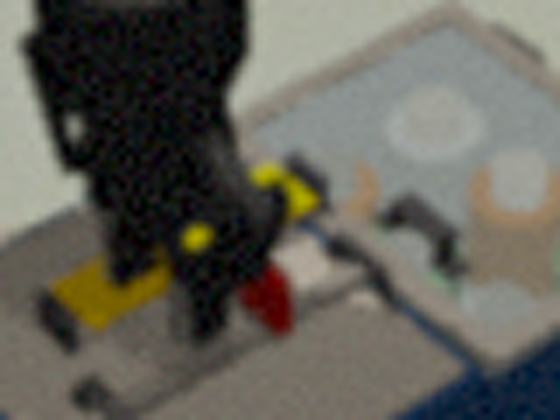

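The pad is pressed down level near its stop (7 mm at about 7 N). The second finger at (205,300) is behind the red tab at (268,300), clear of the rod. Now I'll push along the chest's +y.

```bash
python3 - <<'E'
from h import *
from station import arm
d=np.array([-np.sin(pose[2]),np.cos(pose[2]),0]); o=w(pose,np.zeros((1,3)))[0]
y=-72
while y<-14:
    y+=3 if y<-33 else 1.5
    arm.line_to(W(-3,y,172.3),.06); f=arm.read_ft_force(); p=arm.read_tool_pos()
    a=(p-o)@d*1e3
    print(y,round(a,1),round(p[2]*1e3,1),"push",round(-f@d,1),"fz",round(f[2],1))
    if -f@d>14 or f[2]<3: break
print(arm.read_time())
E
```

```text
-69 -70.4 172.7 push 2.7 fz 7.7
-66 -68.0 172.7 push 4.0 fz 7.1
-63 -65.2 172.6 push 4.1 fz 7.2
-60 -62.2 172.7 push 4.8 fz 8.1
-57 -59.2 172.7 push 4.7 fz 8.0
-54 -56.6 172.6 push 5.0 fz 8.4
-51 -54.2 172.6 push 5.4 fz 7.6
-48 -51.4 172.6 push 7.1 fz 7.5
-45 -48.5 172.6 push 6.6 fz 7.7
-42 -45.6 172.6 push 5.8 fz 8.0
-39 -42.6 172.6 push 7.0 fz 7.1
-36 -39.6 172.6 push 5.5 fz 7.0
-33 -36.7 172.6 push 6.1 fz 7.6
-31.5 -35.4 172.6 push 7.2 fz 8.2
-30.0 -33.9 172.6 push 6.9 fz 7.9
-28.5 -32.5 172.6 push 7.0 fz 7.8
-27.0 -31.0 172.5 push 7.3 fz 8.2
-25.5 -29.4 172.6 push 7.1 fz 7.9
-24.0 -28.0 172.5 push 5.6 fz 7.6
-22.5 -26.4 172.6 push 6.8 fz 7.9
-21.0 -25.0 172.6 push 7.7 fz 8.6
-19.5 -23.5 172.6 push 6.3 fz 7.6
-18.0 -22.6 172.6 push 8.5 fz 8.1
-16.5 -22.4 172.6 push 10.2 fz 9.4
-15.0 -22.2 172.6 push 13.1 fz 10.4
-13.5 -22.0 172.6 push 14.4 fz 11.5
15.1083
```

It hit a firm end stop at y≈-22.5 after about 35 mm of travel since the force rise at around -57, which matches the expected bolt travel. I'll hold briefly, back off from the tab, lift and check.

```bash
python3 - <<'E'
from h import *
from station import arm,snapshot
import cv2
arm.pause(.15)
arm.line_to(W(-3,-30,172.3),.05)
arm.line_to(W(-3,-31,290),.1)
arm.movep([.35,-.45,.33],Q0)
print(arm.read_time(),arm.read_ft_force())
a=snapshot("scene")[150:240,195:315]; b=snapshot("top")[150:240,230:350]
cv2.imwrite("pics/n3.png",cv2.resize(np.hstack([a,np.clip(b*1.6,0,255).astype('uint8')]),None,fx=3.3,fy=3.3,interpolation=cv2.INTER_CUBIC))
E
```

```text
18.6417 [ 0.74179249 -0.10547705 -0.09133814]
```

View pics/n3.png

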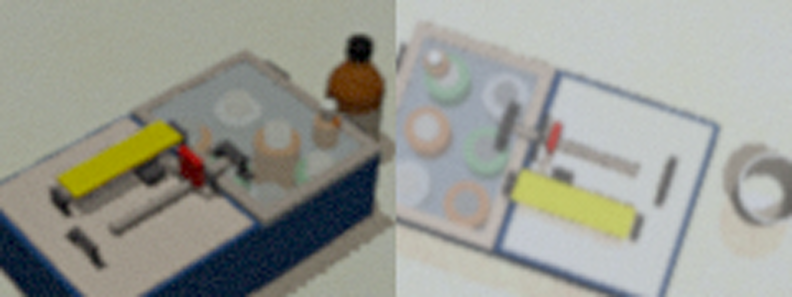

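The red tab is now next to the deck staple, at (190,167) in the scene half and (553,138) in the top half. The rod is in the keeper, and the pad stands above its posts again. I'll check the numbers before handing in.

```bash
python3 - <<'E'
from h import *
from station import snapshot
import cv2
im=snapshot("scene"); h=cv2.cvtColor(im,cv2.COLOR_BGR2HSV)[165:225,205:285]
o=cv2.cvtColor(cv2.resize(cv2.imread("pics/scene0.png"),(512,384),interpolation=cv2.INTER_AREA),cv2.COLOR_BGR2HSV)[165:225,205:285]
for n,g in(("before",o),("now",h)):
    y=(abs(g[...,0].astype(int)-29)<5)&(g[...,1]>180)&(g[...,2]>110)
    r=((g[...,0]<8)|(g[...,0]>172))&(g[...,1]>150)&(g[...,2]>70)
    print(n,"yellow",np.argwhere(y).mean(0),y.sum(),"red",np.argwhere(r).mean(0),r.sum())
print("pad dpx for 8mm",np.diff(proj("scene",np.array([W(-28,-45,109),W(-28,-45,101)])),axis=0))
print("tab dpx for 36mm",np.diff(proj("scene",np.array([W(22,-45,115),W(22,-9,115)])),axis=0))
E
```

```text
before yellow [32.82068966 25.7137931 ] 290 red [40.140625 37.421875] 64
now yellow [32.75945017 25.75601375] 291 red [34.70175439 47.56140351] 57
pad dpx for 8mm [[0.15661527 2.09135456]]
tab dpx for 36mm [[10.4215322  -6.12660335]]
```

The pad is back at its original height to within 0.1 px. The tab moved about 34–35 mm on top of a 0–3 mm start, so the bolt is home.

```bash
python3 -c "
from station import ticket
print(ticket.finish_job())"
```

```text
the job is handed in; nothing more can be done
None
```

The chest is locked and the job is handed in; no verdict came back. By my last images the bolt is home in its keeper, the catch has sprung back up, the loose things in view look unmoved, and the arm is clear; about 19 s of the 38 s were used.

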